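# Close up a water meter and hold the sprung insert down

### The job

Close up the blue water meter in the stand: lay the white sealing ring flat and centred on the rim of its neck, let go of it, then lay the flat brass slip ring squarely on top of it. Then put the measuring insert with the blue lid down through both rings onto the sprung seat and press it straight down, firmly but without ramming it, until its flange is fully home on the rings. Finish while still holding it pressed home, so that a colleague can close the clamp band round the joint, and leave the other things on the bench where they are.

Things in the scene. Friction and masses are not known exactly. Their poses are not given: they have to be found in the camera images.
- meter: Blue water-meter body strapped in a grey stand, fixed to the bench. Origin: centre of the stand's underside, straight below the neck; z up; pipe stubs along its x (190 mm overall). Stand 215 x 95 mm, 12 mm thick; pipe axis 42 mm up; strap tops 62 mm up; brass neck open upwards, rim 86 mm across, 62 mm bore, top at 78 mm; bowl below it 92 mm across.
- neck (a point): Centre of the top face of the meter's neck rim, 78 mm above the bench; same axes as the meter. Everything is stacked on this point.
- seat (a joint): Sprung seat inside the neck: steel ring, 60 mm outside, 46 mm hole, on a coil spring. Value = metres pushed down; 0 at rest, its top then 13 mm below the rim top. Starts to move at about 8 N, then 1 N more per mm. The insert's cone rests in its hole. With both rings in place the flange meets them when the seat is about 7 mm down (15 N of spring).
- seal_ring: White flat sealing ring, 84 mm outside, 62 mm hole (so its wall is 11 mm wide), 6 mm thick, 30 g, lying flat on the bench. Origin: centre of its underside, z up. Can be pinched across its wall from above.
- slip_ring: Brass flat slip ring, the same size as the sealing ring: 84 mm outside, 62 mm hole, 11 mm wall, 6 mm thick, 110 g, lying flat on the bench. Origin: centre of its underside, z up.
- insert: Measuring insert, 84 mm tall, 0.36-0.56 kg, standing on the bench. Origin: centre of its underside, z up; round, no marked direction. From below: cream chamber, cone 36 to 54 mm across over the first 12 mm, then 54 mm across up to 40 mm; brass flange 82 mm across, 40 to 46 mm up; head 52 mm across (grip here), 46 to 84 mm up, blue lid. When home its origin is 28 mm below the rim top.
- bonnet_ring: Bystander: tall brass bonnet ring of another meter, 100 mm across and 28 mm tall, lying on the bench. Origin: centre of its underside. (The slip ring is the flat one, 6 mm.)
- clamp_band: Bystander: opened hinged steel clamp band, two half rings about 100 mm across each, side by side along its y (about 210 mm overall), 26 mm tall, lying beyond the meter. Origin: at the hinge on the bench.
- screwdriver: Bystander: screwdriver with a red handle, about 200 mm long, lying on the bench at the right.
- done_meter: Bystander: finished blue meter with its blue lid standing open, 190 mm long, about 160 mm tall, standing on the bench at the left. Origin: centre of its underside.
Things that resemble listed ones, but are neither listed nor needed, are in the scene too. Several things look just like the slip_ring: the one meant starts farthest to the robot's left.

How it is judged:
By the outcome, as a careful person would: the job done as asked, in the order asked, and still so for the second after the job is handed in, while the arm keeps its last pose, push and grip.
It also fails if it takes over 67 s, if anything falls off the work surface, if the arm or the gripper's body presses on something with over 40 N, if the wrist force passes 120 N, or if a joint passes its speed limit or range.

### The arm

A 7-joint arm with a two-finger parallel gripper is mounted at the origin on the work surface. World frame = base frame: x ahead of the robot, y to its left, z up, the work surface at z = 0. Lengths are in m, angles in rad, forces in N, time in s.
With the tool pointing down it reaches from about 0.4 to 0.85 m from the base axis. Payload 4.5 kg.
Tool frame: the origin (TCP) lies at the very end of the fingers, on their centre line; the grasp point (between the pads) lies 19 mm behind it (grip_point_offset is the distance from the TCP to the grasp point, in m); z points along the fingers, y is the line along which they close (so a half turn about z gives the same grasp; the last joint's range is limited). The gripper opens to 88 mm and grips with 3 to 60 N. Pads are 18 mm wide; open, the fingers measure 123 mm over their backs; the gripper's body (75 mm by 187 mm) begins 45 mm behind the grasp point.
Start: joints at [1.208, 0.689, -0.195, 1.565, 0.157, 0.902, -0.215], TCP at [0.242, -0.576, 0.239] pointing down, gripper open.
Joint ranges: [-3.01, 3.01], [-0.46, 2.08], [-1.47, 1.51], [0.13, 2.56], [-1, 4.14], [0.04, 2.09], [-2.66, 2.66]. Speed limits (rad/s): [2.57, 2.57, 3.14, 3.14, 3.14, 3.14, 3.14].

### API

Orientations are given as a unit quaternion [x, y, z, w].
In Python, from plant import get_state, snapshot, camera_params, finish_job, grip_point_offset gives the robot as it stands.
- The arm moves only by the tool jog_arm, called after "Emit:" as name(argument=value, ...) on one line, values as JSON. Schema: {"type":"object","properties":{"motion":{"type":"array","items":{"type":"array","items":{"type":"array","items":{"type":"number"},"minItems":7,"maxItems":7},"minItems":1,"maxItems":10},"minItems":1,"maxItems":1},"force":{"type":"number"},"only":{"type":"string"},"quiet":{"type":"boolean"},"lines":{"type":"string"}},"required":["motion"],"additionalProperties":false}. motion is a list that holds a single list of rows (three levels of brackets), with 1 to 10 rows, each of 7 numbers: the opening from 0.0 (shut) to 1.0 (fully open), then dx, dy, dz in normalised numbers (1 is 0.75 m), then a rotation vector rx, ry, rz in shares of pi rad (1.0 is pi rad); each row is the pose to reach, as a shift and turn from the pose commanded when the call began, along the tool's axes at that moment; what a row does not reach only later rows make up. A row lasts 1/10 s, in which the tool goes at most 0.05 m and 0.15 rad, less where a joint would pass 70% of its speed; a pose out of reach is approached as far as the arm can. The fingers move at their own pace and stop on an object; force is the grip in N (left out, the last holds). Time passes only in rows, so rows that do not move let the fingers close. The tool returns the time, the measured TCP pose, the force, the opening and the grip force at its end. only (a regular expression) keeps the lines of the reply that match it, lines (a string "A,B") keeps lines A to B, and quiet returns only ok. Input that does not fit is refused with a message, and nothing moves.
- get_state(): the state, without advancing time (a new reading comes with each control period).
- snapshot(name): name is "side" or "top"; returns (picture, depth): 400x640x3 uint8, red, green, blue; 400x640 float32, m along the optical axis (not along the pixel's ray), 0 where there is no reading.
- camera_params(name): a dict with "fx", "fy", "cx", "cy" (pixels), "rvec" (rotation vector, rad) and "tvec" (3), from world to camera coordinates, as OpenCV has them. Camera axes: x right, y down, z forward; pixel columns grow to the right and rows downward; lengths in m; the calibration is good to about 2 mm. A picture is of the moment at which its call begins. camera_params takes no time and is no camera call.
- finish_job(): hands the job in; it is judged then, once.
The state is a dict: "clock": time; "q": joint angles; "qd": joint speeds; "joint_torque": joint torques, N m; "tool_pos": TCP position; "eef_rot": TCP orientation; "contact_force": force on the tool from outside, world axes, zero at the start; "moment": the same for the moment, N m; "opening": opening from 0.0 (shut) to 1.0 (fully open); "finger_force": force on a finger pad.
Only numpy, scipy, OpenCV 4.12 (cv2) and the standard library are available. Lean on these libraries where they do the work, as an engineer would, in place of code of your own. Each camera call takes 0.05 s, during which the arm holds its last target. There are 200 camera calls.

## Working session

There is one attempt and no reset: what is moved stays moved. The work goes in short steps, Python scripts to look and compute and a tool call to move; the robot and the scene stay as the last step left them, time stands still between calls to the robot, and variables do not carry over. Pictures are saved under pics/ and viewed, at most 10 in all, crops included, and the job is handed in when it is done.

```bash
ls; mkdir -p pics
```

Create h.py:
```python
import numpy as np,cv2
from plant import *
from scipy.spatial.transform import Rotation as R
def cam(n):
    p=camera_params(n);K=np.array([[p['fx'],0,p['cx']],[0,p['fy'],p['cy']],[0,0,1.]])
    M=R.from_rotvec(np.ravel(p['rvec'])).as_matrix();t=np.ravel(p['tvec']);return K,M,t
def plane(n,u,v,z):
    K,M,t=cam(n);d=M.T@np.linalg.solve(K,[u,v,1.]);c=-M.T@t
    return c+d*(z-c[2])/d[2]
def proj(n,P):
    K,M,t=cam(n);q=K@(M@np.array(P)+t);return q[:2]/q[2]
def cloud(n,D):
    K,M,t=cam(n);v,u=np.mgrid[:D.shape[0],:D.shape[1]]
    P=np.stack([(u-K[0,2])/K[0,0]*D,(v-K[1,2])/K[1,1]*D,D],-1)
    W=(P-t)@M; W[D<=0]=np.nan; return W
def save(n,tag):
    im,D=snapshot(n);cv2.imwrite(f'pics/{tag}.png',im[...,::-1]);np.save(f'pics/{tag}.npy',D);return im,D
```

Run:
```python
from h import *
for n in('side','top'):
    save(n,n+'0');K,M,t=cam(n);print(n,K[0,0],-M.T@t,M[2])
s=get_state();print(s,grip_point_offset)
```

```text
pics
side 363.79446312184217 [ 0.59011523 -0.81966364  0.88929387] [ 0.01096891  0.70624355 -0.70788398]
top 438.52437150005784 [0.52273537 0.00727869 1.41352638] [ 0.05840437 -0.00860784 -0.9982559 ]
{'clock': 0.1, 'q': array([ 1.20780531,  0.6898659 , -0.1945228 ,  1.56621864,  0.1572683 ,
        0.90253274, -0.21512647]), 'qd': array([ 8.01348923e-04, -3.86876981e-03,  1.93638936e-04, -2.34806787e-03,
       -9.74340737e-05, -1.02639741e-03, -1.88428326e-03]), 'joint_torque': array([-2.96604820e-03, -5.28499174e+01, -1.27132941e+00, -1.53835684e+01,
       -5.25315839e-02,  1.99581518e-03,  7.49242554e-05]), 'tool_pos': array([ 0.24128542, -0.57593238,  0.23801737]), 'eef_rot': array([ 9.80380829e-01,  1.97111034e-01, -2.10461005e-04, -7.91135775e-04]), 'contact_force': array([0.09766372, 0.21520965, 0.09383849]), 'moment': array([-0.00180191,  0.0154488 ,  0.03026257]), 'finger_force': 0.0, 'opening': 0.9988789622499125} 0.0187
```

View pics/top0.png

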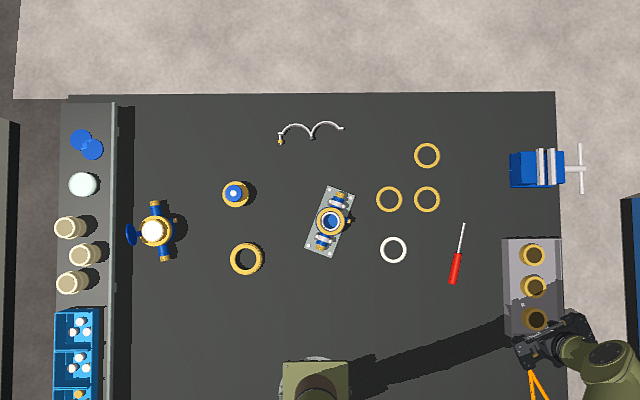

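View pics/side0.png

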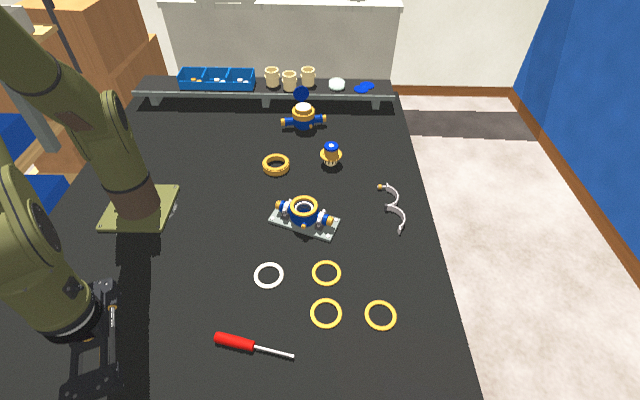

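The top view has the robot at the bottom, +x up and +y left. The white ring is at (393,250), the meter neck at (330,221), the insert at (236,193) and the tall bonnet ring at (247,259). The flat brass rings are at (389,199), (427,199) and (427,155). The one at (389,199) is farthest to the robot's left, so it is the slip ring. I'll measure these and confirm with a crop.

Create meas.py:
```python
from h import *
def ell(n,im,uv,r,kind,z,outer=True):
    hsv=cv2.cvtColor(im,cv2.COLOR_RGB2HSV)
    if kind=='brass': m=cv2.inRange(hsv,(15,90,90),(35,255,255))
    elif kind=='white': m=cv2.inRange(hsv,(0,0,150),(180,60,255))
    elif kind=='blue': m=cv2.inRange(hsv,(100,120,80),(125,255,255))
    k=np.zeros_like(m);cv2.circle(k,tuple(int(round(x)) for x in uv),r,255,-1);m&=k
    cs,_=cv2.findContours(m,cv2.RETR_EXTERNAL,cv2.CHAIN_APPROX_NONE)
    c=max(cs,key=cv2.contourArea)[:,0,:].astype(float)
    P=np.array([plane(n,u,v,z)[:2] for u,v in c])
    A=np.c_[2*P,np.ones(len(P))];s=np.linalg.lstsq(A,(P**2).sum(1),rcond=None)[0]
    return s[:2].round(4),round(2000*np.sqrt(s[2]+s[0]**2+s[1]**2),1)
```

Run:
```python
from meas import *
ims={n:cv2.imread(f'pics/{n}0.png')[...,::-1].copy() for n in('top','side')}
W={n:cloud(n,np.load(f'pics/{n}0.npy')) for n in ims}
for nm,kind,z,a,b,ra,rb in [('seal','white',.006,(393,250),(269,275),20,20),('slip','brass',.006,(389,199),(326,272),18,20),('s2','brass',.006,(427,199),(326,313),18,20),('s3','brass',.006,(427,155),(380,315),18,20),('neck','brass',.078,(330,221),(304,206),16,17),('insflange','brass',.046,(236,193),(331,155),17,15),('inslid','blue',.084,(234,193),(331,147),14,10),('bonnet','brass',.028,(247,259),(276,164),22,18)]:
    print(nm,ell('top',ims['top'],a,ra,kind,z),ell('side',ims['side'],b,rb,kind,z))
    for n,uv,r in(('top',a,ra),('side',b,rb)):
        w=W[n][uv[1]-r:uv[1]+r,uv[0]-r:uv[0]+r].reshape(-1,3);print('   ',n,'z pct',np.nanpercentile(w[:,2],[5,50,80,95,99]).round(4))
# stand yaw
hsv=cv2.cvtColor(ims['top'],cv2.COLOR_RGB2HSV);w=W['top']
m=((w[...,2]>.006)&(w[...,2]<.12)).astype(np.uint8)*255;k=np.zeros_like(m);cv2.circle(k,(330,221),48,255,-1);m&=k
c=max(cv2.findContours(m,0,1)[0],key=cv2.contourArea);print(cv2.minAreaRect(c))
c=np.hstack([cv2.resize(ims['top'][130:280,300:450],(400,400),interpolation=2),cv2.resize(ims['side'][180:340,230:420],(400,400),interpolation=2)]);cv2.imwrite('pics/crop.png',c[...,::-1])
```

```text
seal (array([ 0.4493, -0.2537]), np.float64(81.9)) (array([ 0.4519, -0.2559]), np.float64(83.3))
    top z pct [-0.0044  0.0008  0.0041  0.0076  0.0105]
    side z pct [-0.0044 -0.0014  0.001   0.0049  0.0063]
slip (array([ 0.6122, -0.2436]), np.float64(82.3)) (array([ 0.6141, -0.2471]), np.float64(83.9))
    top z pct [-0.0042  0.0011  0.0044  0.008   0.0103]
    side z pct [-0.0046 -0.0015  0.0009  0.0049  0.0063]
s2 (array([ 0.6108, -0.3654]), np.float64(82.2)) (array([ 0.6124, -0.3684]), np.float64(83.4))
    top z pct [-0.004   0.001   0.0046  0.0081  0.0112]
    side z pct [-0.0041 -0.0011  0.0022  0.0053  0.0069]
s3 (array([ 0.7522, -0.369 ]), np.float64(82.3)) (array([ 0.7538, -0.3723]), np.float64(83.5))
    top z pct [-0.0044  0.0011  0.0048  0.0079  0.0104]
    side z pct [-0.0042 -0.0013  0.0021  0.0053  0.0067]
neck (array([ 0.5417, -0.051 ]), np.float64(82.6)) (array([ 0.5441, -0.054 ]), np.float64(86.1))
    top z pct [0.0009 0.0561 0.0767 0.0802 0.0831]
    side z pct [-0.0043  0.0512  0.072   0.0766  0.0782]
insflange (array([0.6294, 0.2437]), np.float64(80.5)) (array([0.6315, 0.2323]), np.float64(74.6))
    top z pct [-0.0035  0.005   0.0772  0.0862  0.0888]
    side z pct [-0.0051 -0.0007  0.0532  0.0822  0.0844]
inslid (array([0.6289, 0.2426]), np.float64(49.3)) (array([0.6322, 0.2374]), np.float64(54.7))
    top z pct [-0.003   0.0459  0.0834  0.0872  0.0896]
    side z pct [-0.005   0.0459  0.0807  0.0834  0.0852]
bonnet (array([0.4271, 0.2136]), np.float64(98.4)) (array([0.4311, 0.1974]), np.float64(115.1))
    top z pct [-0.0042  0.0014  0.0223  0.0296  0.0322]
    side z pct [-0.005  -0.0014  0.0136  0.026   0.0276]
((330.45892333984375, 221.609619140625), (34.995304107666016, 68.46907043457031), 20.556045532226562)
```

View pics/crop.png

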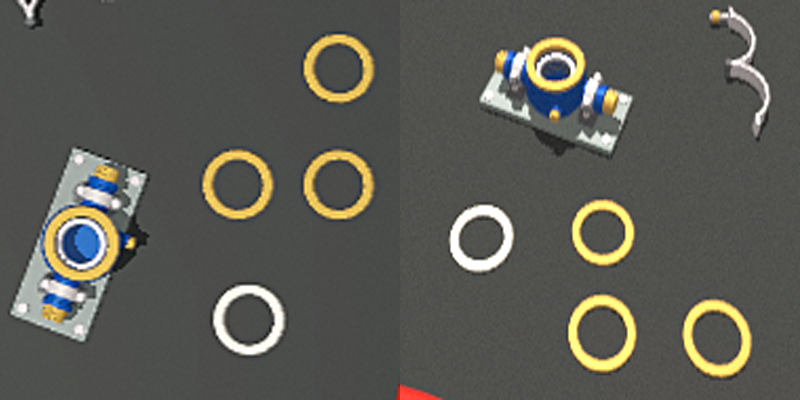

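Crop: the brass rings sit at (237,184), (338,184) and (338,68) in the left panel. The left-most, (237,184), is flat and nearest the meter, and I confirm it as the slip ring. Both views agree on every point to about 3 mm. I'll keep the tool yaw as it is and pinch each ring on its side along +tool y.

Create d.py:
```python
import sys
from h import *
s=get_state();r=R.from_quat(s['eef_rot'])
print('t',s['clock'],'pos',np.round(s['tool_pos'],4),'y-axis',r.as_matrix()[:,1].round(3),'zax',r.as_matrix()[:,2].round(4),'open',round(s['opening'],3),'F',np.round(s['contact_force'],1),'grip',s['finger_force'])
a=[float(x) for x in sys.argv[1:4]]
if a: print('tool delta',r.inv().apply(np.array(a)-s['tool_pos']).round(4))
```

Run:
```python
from h import *
y=R.from_quat(get_state()['eef_rot']).as_matrix()[:,1][:2]
for n,c in(('seal',(.4506,-.2548)),('slip',(.6132,-.2454)),('neck',(.543,-.0525))): print(n,(np.array(c)+.0365*y).round(4))
```

```bash
python3 d.py 0.4645 -0.2884 0.06
```

```text
seal [ 0.4647 -0.2885]
slip [ 0.6273 -0.2791]
neck [ 0.5571 -0.0862]
t 0.1 pos [ 0.2413 -0.5759  0.238 ] y-axis [ 0.386 -0.922 -0.002] zax [-7.0e-04  1.5e-03 -1.0e+00] open 0.999 F [0.1 0.2 0.1] grip 0.0
tool delta [ 0.317  -0.1786  0.1783]
```

Careful with the scale: shifts go in shares of 0.75 m and turns go in shares of pi rad. That gives: 0.317 m / 0.75 = 0.4227, 0.305 m / 0.75 = 0.4067.

Emit:
jog_arm(motion=[[[0.35,0.04,-0.024,0.0133,0,0,0],[0.35,0.0867,-0.0493,0.04,0,0,0],[0.35,0.1333,-0.0747,0.0667,0,0,0],[0.35,0.18,-0.1013,0.0933,0,0,0],[0.35,0.2267,-0.128,0.12,0,0,0],[0.35,0.2733,-0.1533,0.1467,0,0,0],[0.35,0.32,-0.18,0.1733,0,0,0],[0.35,0.3667,-0.2067,0.2,0,0,0],[0.35,0.4067,-0.2293,0.2267,0,0,0],[0.35,0.4227,-0.2381,0.2373,0,0,0]]], force=20)

```text
clock: 1.1
tool_pos: [0.4669, -0.2845, 0.0589]
eef_rot: [0.98, 0.2, -0.0, -0.002]
contact_force: [-0.0, 0.4, 0.4]
opening: 0.348
finger_force: 0.0
```

Emit:
jog_arm(motion=[[[0.35,0,0,0,0,0,0],[0.35,0,0,0,0,0,0]]])

```text
clock: 1.3
tool_pos: [0.4638, -0.2912, 0.0611]
eef_rot: [0.981, 0.196, -0.001, 0.001]
contact_force: [0.2, -0.6, -0.1]
opening: 0.347
finger_force: 0.0
```

```bash
python3 d.py 0.4647 -0.2885 0.003
```

Run:
```python
from h import *
for n in('top','side'): save(n,n+'1')
a=cv2.imread('pics/top1.png');b=cv2.imread('pics/side1.png')
cv2.imwrite('pics/c1.png',np.hstack([cv2.resize(a[200:300,340:460],(400,333)),cv2.resize(b[200:340,190:350],(400,350))[:333]]))
```

```text
t 1.3 pos [ 0.4638 -0.2912  0.0611] y-axis [ 0.385 -0.923  0.001] zax [-0.001  -0.0017 -1.    ] open 0.347 F [ 0.2 -0.6 -0.1] grip 0.0
tool delta [ 0.002  -0.0022  0.0581]
```

View pics/c1.png

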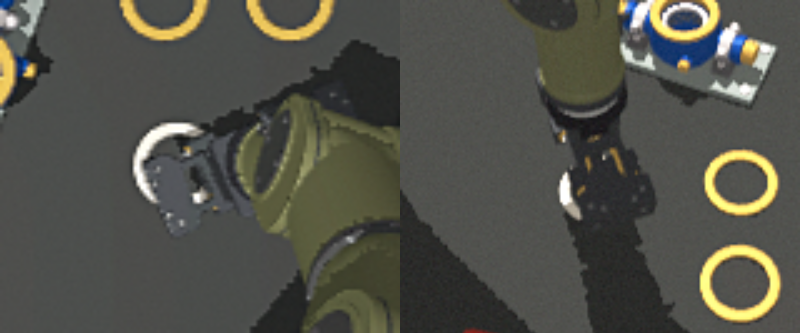

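The gripper hides the right half of the ring, as planned; the ring's free side shows at (160,160) in the left panel. Next I descend with a settle in between.

Scaled: 0.04 m / 0.75 = 0.0533, 0.02 m / 0.75 = 0.0267.

Emit:
jog_arm(motion=[[[0.35,0,0,0.0267,0,0,0],[0.35,0,0,0.0533,0,0,0],[0.35,0,0,0.0533,0,0,0],[0.35,0,0,0.0533,0,0,0],[0.35,0,0,0.0533,0,0,0]]])

```text
clock: 1.9
tool_pos: [0.4651, -0.2903, 0.0219]
eef_rot: [0.981, 0.196, 0.001, 0.001]
contact_force: [-0.4, -0.2, 0.8]
opening: 0.349
finger_force: 0.0
```

```bash
python3 d.py 0.4647 -0.2885 0.002
```

```text
t 1.9 pos [ 0.4651 -0.2903  0.0219] y-axis [ 0.385 -0.923  0.002] zax [ 0.0014 -0.0012 -1.    ] open 0.349 F [-0.4 -0.2  0.8] grip 0.0
tool delta [ 0.0004 -0.0019  0.0199]
```

Scaled: 0.0185 m / 0.75 = 0.0247, 0.018 m / 0.75 = 0.024.

Emit:
jog_arm(motion=[[[0.35,0,-0.0013,0.0133,0,0,0],[0.35,0,-0.0013,0.024,0,0,0],[0.35,0,-0.0013,0.0247,0,0,0],[0.35,0,-0.0013,0.0247,0,0,0],[0.35,0,-0.0013,0.0247,0,0,0]]])

```text
clock: 2.4
tool_pos: [0.4646, -0.2883, 0.0022]
eef_rot: [0.98, 0.197, 0.0, 0.0]
contact_force: [-0.3, -0.1, -0.2]
opening: 0.348
finger_force: 0.0
```

Emit:
jog_arm(motion=[[[0,0,0,0,0,0,0],[0,0,0,0,0,0,0],[0,0,0,0,0,0,0],[0,0,0,0,0,0,0],[0,0,0,0,0,0,0]]], force=20)

```text
clock: 2.9
tool_pos: [0.4646, -0.2883, 0.0024]
eef_rot: [0.98, 0.197, 0.0, 0.0]
contact_force: [-0.2, -1.1, 1.9]
opening: 0.123
finger_force: 19.3
```

```bash
python3 d.py
```

```text
t 2.9 pos [ 0.4646 -0.2883  0.0024] y-axis [ 0.387 -0.922  0.   ] zax [ 2.e-04 -2.e-04 -1.e+00] open 0.123 F [-0.2 -1.1  1.9] grip 19.30096219293773
```

Opening is 10.8 mm, which matches the ring wall, so it is pinched. I'll lift and move to above the neck.

Scaled: -0.12 m / 0.75 = -0.16, -0.11 m / 0.75 = -0.1467.

Emit:
jog_arm(motion=[[[0,0,0,-0.04,0,0,0],[0,0,0,-0.0933,0,0,0],[0,0,0,-0.1467,0,0,0],[0,0,0,-0.16,0,0,0],[0,0,0,-0.16,0,0,0],[0,0,0,-0.16,0,0,0]]])

```text
clock: 3.5
tool_pos: [0.4639, -0.288, 0.1213]
eef_rot: [0.98, 0.197, -0.001, -0.0]
contact_force: [0.8, 0.2, -0.5]
opening: 0.122
finger_force: 19.3
```

```bash
python3 d.py 0.5571 -0.0862 0.125
```

```text
t 3.5 pos [ 0.4639 -0.288   0.1213] y-axis [ 0.387 -0.922 -0.001] zax [-1.3e-03  7.0e-04 -1.0e+00] open 0.122 F [ 0.8  0.2 -0.5] grip 19.30669697932899
tool delta [ 0.1639 -0.1501 -0.0036]
```

Scaled: 0.1635 m / 0.75 = 0.218, -0.1505 m / 0.75 = -0.2007.

Emit:
jog_arm(motion=[[[0,0.0267,-0.024,0,0,0,0],[0,0.06,-0.0547,0,0,0,0],[0,0.0933,-0.0853,0,0,0,0],[0,0.1267,-0.116,0,0,0,0],[0,0.16,-0.1467,0,0,0,0],[0,0.1933,-0.1773,0,0,0,0],[0,0.2107,-0.1933,0,0,0,0],[0,0.218,-0.2007,0,0,0,0],[0,0.218,-0.2007,0,0,0,0],[0,0.218,-0.2007,0,0,0,0]]])

```text
clock: 4.5
tool_pos: [0.5559, -0.0879, 0.1214]
eef_rot: [0.981, 0.196, -0.001, 0.0]
contact_force: [-0.0, -0.6, -0.7]
opening: 0.12
finger_force: 19.3
```

Emit:
jog_arm(motion=[[[0,0,0,0,0,0,0],[0,0,0,0,0,0,0],[0,0,0,0,0,0,0]]])

```text
clock: 4.8
tool_pos: [0.5569, -0.0872, 0.1223]
eef_rot: [0.981, 0.196, -0.0, 0.0]
contact_force: [-0.1, 0.3, -0.6]
opening: 0.12
finger_force: 19.3
```

```bash
python3 d.py 0.5571 -0.0862 0.08
```

Run:
```python
from h import *
for n in('top','side'): save(n,n+'2')
a=cv2.imread('pics/top2.png');b=cv2.imread('pics/side2.png')
cv2.imwrite('pics/c2.png',np.hstack([cv2.resize(a[170:270,270:390],(400,333)),cv2.resize(b[150:270,230:374],(400,333))]))
```

```text
t 4.8 pos [ 0.5569 -0.0872  0.1223] y-axis [ 0.385 -0.923  0.   ] zax [-1.e-04 -4.e-04 -1.e+00] open 0.12 F [-0.1  0.3 -0.6] grip 19.306744483765215
tool delta [ 0.0006 -0.0009  0.0423]
```

View pics/c2.png

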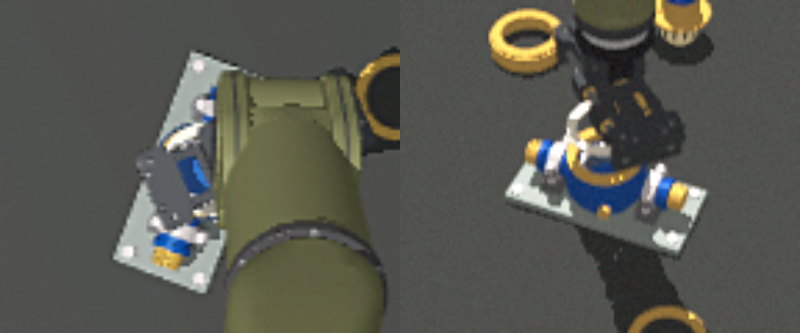

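The ring is held above the neck but mostly hidden: a white sliver shows at (580,130) in the side panel and (180,135) in the top panel. I'll check its height from depth.

Run:
```python
from h import *
for n in('top','side'):
    im=cv2.imread(f'pics/{n}2.png');hsv=cv2.cvtColor(im,cv2.COLOR_BGR2HSV);W=cloud(n,np.load(f'pics/{n}2.npy'))
    c=np.array([.543,-.0525]);r=np.hypot(W[...,0]-c[0],W[...,1]-c[1])
    m=(hsv[...,1]<60)&(hsv[...,2]>140)&(W[...,2]>.1)&(W[...,2]<.2)&(r<.06)
    P=W[m];print(n,m.sum());
    if len(P)<5: continue
    A=np.c_[P[:,:2]-c,np.ones(len(P))];s=np.linalg.lstsq(A,P[:,2],rcond=None)[0]
    print('plane slope,z0',s.round(4),'r pct',np.percentile(r[m],[2,50,98]).round(4),'dir',(P[:,:2].mean(0)-c).round(3), 'zpct',np.percentile(P[:,2],[5,50,95]).round(4))
```

```text
top 49
plane slope,z0 [-0.0439 -0.0744  0.1292] r pct [0.0301 0.0368 0.0409] dir [0.008 0.014] zpct [0.1221 0.1265 0.1312]
side 97
plane slope,z0 [ 0.0013 -0.0612  0.1241] r pct [0.0277 0.0376 0.0462] dir [-0.021 -0.016] zpct [0.1211 0.1237 0.1264]
```

Height 0.124–0.127 and radii 31–42 mm fit a flat, centred ring. Lowering.

Scaled: 0.042 m / 0.75 = 0.056, 0.041 m / 0.75 = 0.0547.

Emit:
jog_arm(motion=[[[0,0.0004,-0.0004,0.02,0,0,0],[0,0.0004,-0.0004,0.04,0,0,0],[0,0.0004,-0.0004,0.0507,0,0,0],[0,0.0004,-0.0004,0.0547,0,0,0],[0,0.0004,-0.0004,0.056,0,0,0],[0,0.0004,-0.0004,0.056,0,0,0],[0,0.0004,-0.0004,0.056,0,0,0]]])

```text
clock: 5.6
tool_pos: [0.5579, -0.086, 0.0807]
eef_rot: [0.98, 0.197, 0.001, 0.0]
contact_force: [-0.1, -0.3, -0.5]
opening: 0.119
finger_force: 19.3
```

```bash
python3 d.py 0.5571 -0.0862 0.08
```

```text
t 5.6 pos [ 0.5579 -0.086   0.0807] y-axis [ 0.386 -0.922  0.001] zax [ 1.4e-03 -2.0e-04 -1.0e+00] open 0.119 F [-0.1 -0.3 -0.5] grip 19.303103042766452
tool delta [-0.0008 -0.0001  0.0007]
```

Scaled: 0.001 m / 0.75 = 0.0013.

Emit:
jog_arm(motion=[[[0,0,0,0.0013,0,0,0],[0,0,0,0.0013,0,0,0]]])

```text
clock: 5.8
tool_pos: [0.558, -0.086, 0.0803]
eef_rot: [0.98, 0.197, 0.001, 0.0]
contact_force: [-0.9, -0.0, 7.5]
opening: 0.12
finger_force: 19.3
```

Emit:
jog_arm(motion=[[[0,0,0,0.0007,0,0,0],[0,0,0,0.0007,0,0,0]]])

```text
clock: 6.0
tool_pos: [0.5579, -0.086, 0.0802]
eef_rot: [0.98, 0.197, 0.001, 0.0]
contact_force: [-2.3, 0.6, 10.5]
opening: 0.121
finger_force: 19.3
```

Contact. I'll back off 1 mm, release and rise.

Scaled: -0.12 m / 0.75 = -0.16, -0.001 m / 0.75 = -0.0013.

Emit:
jog_arm(motion=[[[0,0,0,-0.0013,0,0,0],[0.3,0,0,-0.0013,0,0,0],[0.3,0,0,-0.0013,0,0,0],[0.3,0,0,-0.0013,0,0,0],[0.3,0,0,-0.0133,0,0,0],[0.3,0,0,-0.0533,0,0,0],[0.3,0,0,-0.1067,0,0,0],[0.3,0,0,-0.16,0,0,0],[0.3,0,0,-0.16,0,0,0]]])

```text
clock: 6.9
tool_pos: [0.5608, -0.0865, 0.2043]
eef_rot: [0.98, 0.197, 0.005, 0.002]
contact_force: [1.0, 0.2, -0.0]
opening: 0.303
finger_force: 0.0
```

```bash
python3 d.py 0.6273 -0.2791 0.1
```

```text
t 6.9 pos [ 0.5608 -0.0865  0.2043] y-axis [ 0.386 -0.922  0.005] zax [ 0.0109 -0.0011 -0.9999] open 0.303 F [ 1.   0.2 -0. ] grip 0.0
tool delta [-0.014   0.2028  0.1052]
```

Scaled: 0.205 m / 0.75 = 0.2733, 0.15 m / 0.75 = 0.2.

Emit:
jog_arm(motion=[[[0.35,-0.0027,0.04,0,0,0,0],[0.35,-0.004,0.0933,0.0267,0,0,0],[0.35,-0.0067,0.1467,0.0667,0,0,0],[0.35,-0.0093,0.2,0.1067,0,0,0],[0.35,-0.012,0.2467,0.1467,0,0,0],[0.35,-0.0133,0.2667,0.1867,0,0,0],[0.35,-0.0133,0.2733,0.2,0,0,0],[0.35,-0.0133,0.2733,0.2,0,0,0],[0.35,-0.0133,0.2733,0.2,0,0,0],[0.35,-0.0133,0.2733,0.2,0,0,0]]])

```text
clock: 7.9
tool_pos: [0.6286, -0.2773, 0.0507]
eef_rot: [0.98, 0.198, 0.001, 0.0]
contact_force: [0.1, -0.3, 0.0]
opening: 0.347
finger_force: 0.0
```

```bash
python3 d.py 0.6273 -0.2791 0.002
```

Run:
```python
from meas import *
for n in('top','side'): save(n,n+'3')
ims={n:cv2.imread(f'pics/{n}3.png')[...,::-1].copy() for n in('top','side')}
for n,uv in(('top',proj('top',(.543,-.0525,.084))),('side',proj('side',(.543,-.0525,.084)))):
    for f in((ell(n,ims[n],uv,18,'white',.084)),):print(n,'seal',f)
    print(n,'neck-brass',ell(n,ims[n],uv,17,'brass',.078))
a=ims['top'][170:270,270:390];b=ims['side'][150:270,230:374]
cv2.imwrite('pics/c3.png',np.hstack([cv2.resize(a,(400,333)),cv2.resize(b,(400,333))])[...,::-1])
```

```text
t 7.9 pos [ 0.6286 -0.2773  0.0507] y-axis [ 0.388 -0.922  0.001] zax [ 2.6e-03  1.0e-04 -1.0e+00] open 0.347 F [ 0.1 -0.3  0. ] grip 0.0
tool delta [-0.0021  0.0011  0.0487]
top seal (array([ 0.5472, -0.0512]), np.float64(84.1))
top neck-brass (array([ 0.5424, -0.0512]), np.float64(83.0))
side seal (array([ 0.5384, -0.0573]), np.float64(70.6))
side neck-brass (array([ 0.5455, -0.0551]), np.float64(56.9))
```

View pics/c3.png

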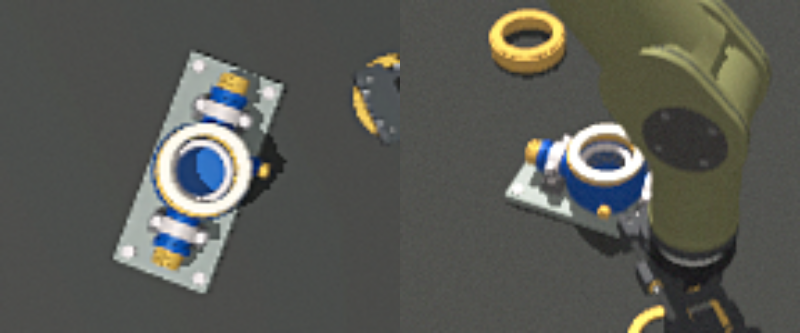

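The seal lies on the rim, centred at about (203,167) in the left panel. The white straps contaminated the fit, so I'll refit on contour points inside the rim with an upscaled mask.

Create ring.py:
```python
from h import *
def ringfit(tag,n,cxy,z,kind,f=6):
    "median-threshold subpixel ring: sample radial profiles on plane z, outer and inner edge -> centre"
    im=cv2.imread(f'pics/{tag}.png').astype(np.float32);g=im.min(2) if kind=='white' else im[...,2]-im[...,0]
    c=np.array(cxy)
    for _ in range(6):
        th=np.radians(np.arange(0,360,6));rr=np.arange(.024,.05,.0005)
        X=c[0]+np.outer(np.cos(th),rr);Y=c[1]+np.outer(np.sin(th),rr)
        K,M,t=cam(n);P=np.stack([X,Y,np.full_like(X,z)],-1)@M.T+t
        q=P@K.T;mx=(q[...,0]/q[...,2]).astype(np.float32);my=(q[...,1]/q[...,2]).astype(np.float32)
        V=cv2.remap(g,mx,my,cv2.INTER_LINEAR)
        pk=V[:,20:30].max(1);ok=pk>.7*np.percentile(pk,90);I=[];T=[]
        for k in np.where(ok)[0]:
            b=np.where(V[k]<.5*pk[k])[0];lo=b[b<24];hi=b[b>26]
            if len(lo) and len(hi):I.append((rr[lo[-1]],rr[hi[0]]));T.append(th[k])
        I=np.array(I);T=np.array(T);A=np.c_[np.cos(T),np.sin(T),np.ones(len(T))];out=[]
        for j in(0,1):
            w=np.abs(I[:,j]-np.median(I[:,j]))<.005;out.append(np.linalg.lstsq(A[w],I[w,j],rcond=None)[0])
        c=c+(out[0]+out[1])[:2]/2
    return c.round(4),'r',[round(o[2],4) for o in out],'inner/outer ctr diff',((out[0]-out[1])[:2]).round(4),len(T)
```

Run:
```python
from ring import *
print('seal top',ringfit('top3','top',(.542,-.051),.084,'white'))
print('neck top before',ringfit('top0','top',(.542,-.051),.078,'brass'))
print('slip top',ringfit('top0','top',(.6122,-.2436),.006,'brass'))
print('seal bench',ringfit('top0','top',(.4493,-.2537),.006,'white'))
print('neck side before',ringfit('side0','side',(.544,-.054),.078,'brass'))
print('seal side',ringfit('side3','side',(.544,-.054),.084,'white'))
```

```text
seal top (array([ 0.5437, -0.0531]), 'r', [np.float64(0.029), np.float64(0.043)], 'inner/outer ctr diff', array([ 0.0006, -0.0008]), 54)
neck top before (array([ 0.5416, -0.0505]), 'r', [np.float64(0.0309), np.float64(0.0424)], 'inner/outer ctr diff', array([-0.0001,  0.0004]), 60)
slip top (array([ 0.6119, -0.2435]), 'r', [np.float64(0.0303), np.float64(0.0422)], 'inner/outer ctr diff', array([-0.0002, -0.    ]), 60)
seal bench (array([ 0.4493, -0.2536]), 'r', [np.float64(0.0297), np.float64(0.0429)], 'inner/outer ctr diff', array([-0.    , -0.0001]), 60)
neck side before (array([ 0.5442, -0.0552]), 'r', [np.float64(0.0284), np.float64(0.0442)], 'inner/outer ctr diff', array([ 0.0002, -0.0025]), 60)
seal side (array([ 0.5458, -0.0564]), 'r', [np.float64(0.0277), np.float64(0.0441)], 'inner/outer ctr diff', array([ 0.0004, -0.0002]), 45)
```

Run:
```python
from h import *
a=cv2.imread('pics/top0.png')[203:239,312:348];b=cv2.imread('pics/top3.png')[203:239,312:348]
o=[]
for im,z,rs in((a,.078,(.031,.043)),(b,.084,(.031,.042))):
    o.append(cv2.resize(im,(396,396),interpolation=cv2.INTER_NEAREST))
cv2.imwrite('pics/c4.png',np.hstack(o))
```

```text
(no output)
```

View pics/c4.png

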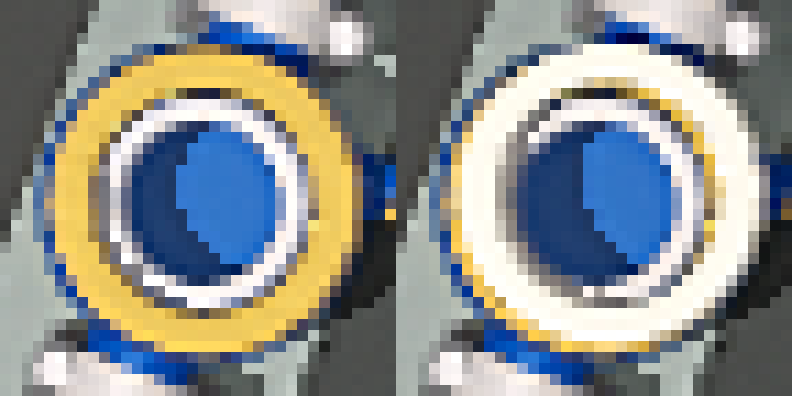

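Left panel: rim before. Right panel: the seal is shifted about 1 px up and right, with rim brass showing at lower left (460,290) and inside at upper right (700,160). That is about 3 mm along the pinch direction, so the top camera matches the robot frame best. I'll re-pinch the seal and shift it.

Scaled: -0.2032 m / 0.75 = -0.2709, -0.07 m / 0.75 = -0.0933.

Emit:
jog_arm(motion=[[[0.3,0,0,-0.0533,0,0,0],[0.3,0,0,-0.1067,0,0,0],[0.3,0.0013,-0.0533,-0.1333,0,0,0],[0.3,0.004,-0.1133,-0.1333,0,0,0],[0.3,0.0067,-0.1733,-0.1333,0,0,0],[0.3,0.0093,-0.2267,-0.1333,0,0,0],[0.3,0.0113,-0.26,-0.12,0,0,0],[0.3,0.0113,-0.2709,-0.0933,0,0,0],[0.3,0.0113,-0.2709,-0.08,0,0,0],[0.3,0.0113,-0.2709,-0.08,0,0,0]]])

```text
clock: 9.0
tool_pos: [0.5561, -0.0884, 0.1082]
eef_rot: [0.98, 0.197, -0.001, 0.0]
contact_force: [-0.2, 0.2, 0.7]
opening: 0.297
finger_force: 0.0
```

Emit:
jog_arm(motion=[[[0.3,0,0,0,0,0,0],[0.3,0,0,0,0,0,0],[0.3,0,0,0,0,0,0]]])

```text
clock: 9.3
tool_pos: [0.5572, -0.089, 0.1094]
eef_rot: [0.981, 0.196, 0.001, 0.0]
contact_force: [0.1, 0.6, -0.3]
opening: 0.298
finger_force: 0.0
```

```bash
python3 d.py 0.5576 -0.0866 0.0805
```

```text
t 9.3 pos [ 0.5572 -0.089   0.1094] y-axis [ 0.385 -0.923  0.001] zax [ 1.5e-03 -5.0e-04 -1.0e+00] open 0.298 F [ 0.1  0.6 -0.3] grip 0.0
tool delta [ 0.0012 -0.0021  0.0289]
```

Scaled: 0.022 m / 0.75 = 0.0293, 0.015 m / 0.75 = 0.02.

Emit:
jog_arm(motion=[[[0.3,0.0008,-0.0016,0.02,0,0,0],[0.3,0.0008,-0.0016,0.0293,0,0,0],[0.3,0.0008,-0.0016,0.0293,0,0,0],[0.3,0.0008,-0.0016,0.0293,0,0,0],[0.3,0.0008,-0.0016,0.0293,0,0,0],[0.3,0.0008,-0.0016,0.0293,0,0,0]]])

```text
clock: 9.9
tool_pos: [0.557, -0.0869, 0.0872]
eef_rot: [0.98, 0.197, 0.0, 0.0]
contact_force: [-0.4, 1.4, 0.9]
opening: 0.303
finger_force: 0.0
```

```bash
python3 d.py 0.5576 -0.0866 0.0805
```

```text
t 9.9 pos [ 0.557  -0.0869  0.0872] y-axis [ 0.386 -0.922  0.   ] zax [ 8.e-04 -2.e-04 -1.e+00] open 0.303 F [-0.4  1.4  0.9] grip 0.0
tool delta [ 0.0006 -0.0001  0.0067]
```

Scaled: 0.0063 m / 0.75 = 0.0084, 0.004 m / 0.75 = 0.0053.

Emit:
jog_arm(motion=[[[0.3,0,0,0.0053,0,0,0],[0.3,0,0,0.0084,0,0,0],[0.3,0,0,0.0084,0,0,0],[0.3,0,0,0.0084,0,0,0],[0,0,0,0.0084,0,0,0],[0,0,0,0.0084,0,0,0],[0,0,0,0.0084,0,0,0],[0,0,0,0.0084,0,0,0]]], force=15)

```text
clock: 10.7
tool_pos: [0.5568, -0.0868, 0.0805]
eef_rot: [0.98, 0.197, 0.0, 0.0]
contact_force: [-0.5, 0.0, 0.1]
opening: 0.125
finger_force: 14.3
```

```bash
python3 d.py 0.5557 -0.0842 0.0805
```

```text
t 10.7 pos [ 0.5568 -0.0868  0.0805] y-axis [ 0.387 -0.922  0.   ] zax [ 1.e-04 -1.e-04 -1.e+00] open 0.125 F [-0.5  0.   0.1] grip 14.29907969199121
tool delta [ 0.     -0.0028 -0.    ]
```

Scaled: -0.0028 m / 0.75 = -0.0037, -0.002 m / 0.75 = -0.0027.

Emit:
jog_arm(motion=[[[0,0,0,-0.0027,0,0,0],[0,0,-0.0037,-0.0027,0,0,0],[0,0,-0.0037,-0.0027,0,0,0],[0,0,-0.0037,-0.0027,0,0,0],[0,0,-0.0037,-0.0004,0,0,0],[0,0,-0.0037,-0.0003,0,0,0],[0,0,-0.0037,-0.0003,0,0,0]]])

```text
clock: 11.4
tool_pos: [0.5556, -0.0843, 0.0805]
eef_rot: [0.98, 0.197, -0.0, 0.0]
contact_force: [0.2, 0.0, -0.6]
opening: 0.127
finger_force: 14.3
```

```bash
python3 d.py 0.5557 -0.0842 0.0805
```

```text
t 11.4 pos [ 0.5556 -0.0843  0.0805] y-axis [ 0.386 -0.922  0.   ] zax [-0.e+00 -1.e-04 -1.e+00] open 0.127 F [ 0.2  0.  -0.6] grip 14.294161028810777
tool delta [ 0.0001 -0.      0.    ]
```

Emit:
jog_arm(motion=[[[0.3,0,0,0,0,0,0],[0.3,0,0,0,0,0,0],[0.3,0,0,0,0,0,0],[0.3,0,0,-0.0107,0,0,0],[0.3,0,0,-0.0533,0,0,0],[0.3,0,0,-0.1067,0,0,0],[0.3,0,0,-0.1467,0,0,0],[0.3,0,0,-0.1467,0,0,0],[0.3,0,0,-0.1467,0,0,0]]])

```text
clock: 12.3
tool_pos: [0.5558, -0.0842, 0.1914]
eef_rot: [0.98, 0.197, 0.001, 0.0]
contact_force: [0.5, 0.1, -1.0]
opening: 0.302
finger_force: 0.0
```

```bash
python3 d.py 0.626 -0.2772 0.05
```

```text
t 12.3 pos [ 0.5558 -0.0842  0.1914] y-axis [ 0.386 -0.922  0.001] zax [ 1.5e-03 -2.0e-04 -1.0e+00] open 0.302 F [ 0.5  0.1 -1. ] grip 0.0
tool delta [-0.01    0.205   0.1415]
```

Scaled: 0.205 m / 0.75 = 0.2733, 0.198 m / 0.75 = 0.264.

Emit:
jog_arm(motion=[[[0.35,-0.0027,0.0333,0,0,0,0],[0.35,-0.004,0.08,0.0133,0,0,0],[0.35,-0.0067,0.1333,0.04,0,0,0],[0.35,-0.0093,0.1867,0.08,0,0,0],[0.35,-0.012,0.2333,0.12,0,0,0],[0.35,-0.0133,0.264,0.16,0,0,0],[0.35,-0.0133,0.2733,0.1887,0,0,0],[0.35,-0.0133,0.2733,0.2,0,0,0],[0.35,-0.0133,0.2733,0.2,0,0,0],[0.35,-0.0133,0.2733,0.2,0,0,0]]])

```text
clock: 13.3
tool_pos: [0.6259, -0.2758, 0.041]
eef_rot: [0.98, 0.198, 0.0, -0.0]
contact_force: [-0.1, 0.6, 0.2]
opening: 0.351
finger_force: 0.0
```

Run:
```python
from ring import *
save('top','top5');save('side','side5')
print('seal top',ringfit('top5','top',(.542,-.051),.084,'white'))
print('seal side',ringfit('side5','side',(.544,-.054),.084,'white'))
```

```text
seal top (array([ 0.5417, -0.0517]), 'r', [np.float64(0.029), np.float64(0.0427)], 'inner/outer ctr diff', array([ 0.0005, -0.0017]), 43)
seal side (array([ 0.5434, -0.0548]), 'r', [np.float64(0.0274), np.float64(0.0444)], 'inner/outer ctr diff', array([-0.0008, -0.0006]), 34)
```

Emit:
jog_arm(motion=[[[0.35,0,0,0,0,0,0],[0.35,0,0,0,0,0,0],[0.35,0,0,0,0,0,0],[0.35,0,0,0,0,0,0]]])

```text
clock: 13.8
tool_pos: [0.6257, -0.2772, 0.0409]
eef_rot: [0.98, 0.197, 0.0, 0.0]
contact_force: [0.4, 0.6, 0.1]
opening: 0.35
finger_force: 0.0
```

```bash
python3 d.py 0.626 -0.2772 0.0025
```

```text
t 13.8 pos [ 0.6257 -0.2772  0.0409] y-axis [ 0.387 -0.922  0.   ] zax [ 3.e-04 -2.e-04 -1.e+00] open 0.35 F [0.4 0.6 0.1] grip 0.0
tool delta [0.0002 0.0001 0.0384]
```

The seal is now within 0.5 mm of the neck centre. Grasping the slip ring.

Scaled: 0.0385 m / 0.75 = 0.0513, 0.034 m / 0.75 = 0.0453.

Emit:
jog_arm(motion=[[[0.35,0,0,0.0267,0,0,0],[0.35,0,0,0.0453,0,0,0],[0.35,0,0,0.0513,0,0,0],[0.35,0,0,0.0513,0,0,0],[0.35,0,0,0.0513,0,0,0],[0,0,0,0.0513,0,0,0],[0,0,0,0.0513,0,0,0],[0,0,0,0.0513,0,0,0],[0,0,0,0.0513,0,0,0]]], force=40)

```text
clock: 14.7
tool_pos: [0.6257, -0.2772, 0.0023]
eef_rot: [0.98, 0.197, 0.0, 0.0]
contact_force: [-0.3, 0.7, 1.2]
opening: 0.111
finger_force: 38.7
```

```bash
python3 d.py
```

```text
t 14.7 pos [ 0.6257 -0.2772  0.0023] y-axis [ 0.387 -0.922  0.   ] zax [ 3.e-04 -2.e-04 -1.e+00] open 0.111 F [-0.3  0.7  1.2] grip 38.65051777102053
```

Emit:
jog_arm(motion=[[[0,0,0,-0.0133,0,0,0],[0,0,0,-0.0533,0,0,0],[0,0,0,-0.1067,0,0,0],[0,0,0,-0.16,0,0,0],[0,0,0,-0.18,0,0,0],[0,0,0,-0.18,0,0,0],[0,0,0,-0.18,0,0,0]]])

```text
clock: 15.4
tool_pos: [0.6247, -0.2767, 0.136]
eef_rot: [0.98, 0.197, -0.001, -0.001]
contact_force: [0.3, 0.3, -1.5]
opening: 0.111
finger_force: 38.7
```

```bash
python3 d.py 0.5557 -0.0842 0.125
```

```text
t 15.4 pos [ 0.6247 -0.2767  0.136 ] y-axis [ 0.387 -0.922 -0.001] zax [-2.1e-03  8.0e-04 -1.0e+00] open 0.111 F [ 0.3  0.3 -1.5] grip 38.686841279268265
tool delta [ 0.0108 -0.2042  0.0113]
```

Scaled: -0.205 m / 0.75 = -0.2733, 0.01 m / 0.75 = 0.0133.

Emit:
jog_arm(motion=[[[0,0.0027,-0.0267,0,0,0,0],[0,0.004,-0.0667,0,0,0,0],[0,0.0067,-0.1133,0,0,0,0],[0,0.008,-0.16,0,0,0,0],[0,0.0107,-0.2067,0,0,0,0],[0,0.012,-0.2467,0,0,0,0],[0,0.0133,-0.2667,0,0,0,0],[0,0.0133,-0.2733,0,0,0,0],[0,0.0133,-0.2733,0.0133,0,0,0],[0,0.0133,-0.2733,0.0267,0,0,0]]])

```text
clock: 16.4
tool_pos: [0.5561, -0.0863, 0.1162]
eef_rot: [0.981, 0.196, 0.0, 0.001]
contact_force: [-0.9, -0.3, -1.1]
opening: 0.109
finger_force: 38.7
```

Emit:
jog_arm(motion=[[[0,0,0,0.016,0,0,0],[0,0,0,0.0267,0,0,0],[0,0,0,0.0267,0,0,0],[0,0,0,0.0267,0,0,0],[0,0,0,0.0267,0,0,0],[0,0,0,0.0267,0,0,0]]])

```text
clock: 17.0
tool_pos: [0.556, -0.0843, 0.0976]
eef_rot: [0.98, 0.197, 0.001, 0.0]
contact_force: [-0.1, -0.0, -1.5]
opening: 0.11
finger_force: 38.7
```

```bash
python3 d.py 0.5557 -0.0842 0.0863
```

Run:
```python
from h import *
for n in('top','side'):
    im,D=save(n,n+'6');hsv=cv2.cvtColor(im,cv2.COLOR_RGB2HSV);W=cloud(n,D)
    c=np.array([.5416,-.0505]);r=np.hypot(W[...,0]-c[0],W[...,1]-c[1])
    m=cv2.inRange(hsv,(15,90,90),(35,255,255)).astype(bool)&(W[...,2]>.088)&(W[...,2]<.14)&(r<.06);P=W[m];print(n,m.sum())
    if len(P)<8: continue
    s=np.linalg.lstsq(np.c_[P[:,:2]-c,np.ones(len(P))],P[:,2],rcond=None)[0];print('slope z0',s.round(4),'r',np.percentile(r[m],[2,50,98]).round(4),'dir',(P[:,:2].mean(0)-c).round(3))
```

```text
t 17.0 pos [ 0.556  -0.0843  0.0976] y-axis [ 0.386 -0.922  0.001] zax [ 1.1e-03 -1.0e-04 -1.0e+00] open 0.11 F [-0.1 -0.  -1.5] grip 38.68522547185421
tool delta [-0.0003 -0.0002  0.0113]
top 52
slope z0 [ 0.021  -0.0568  0.1014] r [0.0319 0.0374 0.0417] dir [0.014 0.015]
side 90
slope z0 [0.0157 0.0055 0.0988] r [0.0263 0.0355 0.0448] dir [-0.02  -0.015]
```

The ring is held flat, with its top at 0.100 against 0.101 expected. Lowering until contact.

Scaled: 0.0105 m / 0.75 = 0.014, 0.0095 m / 0.75 = 0.0127.

Emit:
jog_arm(motion=[[[0,-0.0003,0,0.008,0,0,0],[0,-0.0003,0,0.0127,0,0,0],[0,-0.0003,0,0.014,0,0,0],[0,-0.0003,0,0.014,0,0,0],[0,-0.0003,0,0.014,0,0,0]]])

```text
clock: 17.6
tool_pos: [0.5554, -0.0842, 0.0866]
eef_rot: [0.98, 0.197, -0.0, -0.0]
contact_force: [0.7, 0.2, -1.1]
opening: 0.106
finger_force: 38.7
```

Emit:
jog_arm(motion=[[[0,0,0,0.0011,0,0,0],[0,0,0,0.0011,0,0,0]]])

```text
clock: 17.8
tool_pos: [0.5555, -0.0843, 0.0862]
eef_rot: [0.98, 0.197, 0.0, 0.0]
contact_force: [-0.9, 0.2, 3.6]
opening: 0.102
finger_force: 38.6
```

```bash
python3 d.py 0.5557 -0.0842 0.0863
```

```text
t 17.8 pos [ 0.5555 -0.0843  0.0862] y-axis [ 0.387 -0.922  0.   ] zax [ 3.e-04 -1.e-04 -1.e+00] open 0.102 F [-0.9  0.2  3.6] grip 38.63317203707993
tool delta [ 0.0002 -0.     -0.0001]
```

Scaled: -0.12 m / 0.75 = -0.16, -0.08 m / 0.75 = -0.1067.

Emit:
jog_arm(motion=[[[0,0,0,-0.0007,0,0,0],[0.3,0,0,-0.0007,0,0,0],[0.3,0,0,-0.0007,0,0,0],[0.3,0,0,-0.0007,0,0,0],[0.3,0,0,-0.0107,0,0,0],[0.3,0,0,-0.0533,0,0,0],[0.5,0,0,-0.1067,0,0,0],[1,0,0,-0.16,0,0,0],[1,0,0,-0.16,0,0,0]]])

```text
clock: 18.7
tool_pos: [0.559, -0.0849, 0.2114]
eef_rot: [0.98, 0.197, 0.005, 0.002]
contact_force: [1.6, -1.0, -0.3]
opening: 0.549
finger_force: 0.0
```

```bash
python3 d.py 0.629 0.243 0.15
```

```text
t 18.7 pos [ 0.559  -0.0849  0.2114] y-axis [ 0.386 -0.923  0.005] zax [ 0.0111 -0.0012 -0.9999] open 0.549 F [ 1.6 -1.  -0.3] grip 0.0
tool delta [ 0.1905 -0.2758  0.0618]
```

Careful with the scale: shifts go in shares of 0.75 m and turns go in shares of pi rad. That gives: -0.2735 m / 0.75 = -0.3647, -0.261 m / 0.75 = -0.348.

Emit:
jog_arm(motion=[[[1,0.0267,-0.0373,0,0,0,0],[1,0.06,-0.084,0,0,0,0],[1,0.0933,-0.132,0,0,0,0],[1,0.1267,-0.1787,0,0,0,0],[1,0.16,-0.2253,0,0,0,0],[1,0.1933,-0.272,0.0133,0,0,0],[1,0.2267,-0.32,0.0267,0,0,0],[1,0.2467,-0.348,0.0533,0,0,0],[1,0.2587,-0.3647,0.0747,0,0,0],[1,0.2587,-0.3647,0.0747,0,0,0]]])

```text
clock: 19.7
tool_pos: [0.6261, 0.246, 0.1467]
eef_rot: [0.98, 0.199, -0.003, -0.001]
contact_force: [-1.4, -0.2, -0.5]
opening: 0.997
finger_force: 0.0
```

Emit:
jog_arm(motion=[[[1,0,0,0,0,0,0],[1,0,0,0,0,0,0],[1,0,0,0,0,0,0],[1,0,0,0,0,0,0],[1,0,0,0,0,0,0]]])

```text
clock: 20.2
tool_pos: [0.629, 0.2424, 0.1504]
eef_rot: [0.98, 0.197, 0.0, 0.0]
contact_force: [0.1, 0.8, -1.1]
opening: 1.003
finger_force: 0.0
```

```bash
python3 d.py 0.629 0.243 0.15
```

Run:
```python
from ring import *
for n in('top','side'):save(n,n+'7')
print('slip top',ringfit('top7','top',(.542,-.051),.09,'brass'))
print('slip side',ringfit('side7','side',(.544,-.054),.09,'brass'))
print('flange top0',ringfit('top0','top',(.629,.243),.046,'brass'))
a=cv2.imread('pics/top7.png');b=cv2.imread('pics/side7.png')
cv2.imwrite('pics/c7.png',np.hstack([cv2.resize(a[203:239,312:348],(396,396),interpolation=0),cv2.resize(b[120:240,260:380],(400,396))]))
```

```text
t 20.2 pos [0.629  0.2424 0.1504] y-axis [ 0.386 -0.923  0.   ] zax [ 8.e-04  1.e-04 -1.e+00] open 1.003 F [ 0.1  0.8 -1.1] grip 0.0
tool delta [ 0.0003 -0.0006  0.0004]
slip top (array([ 0.542 , -0.0507]), 'r', [np.float64(0.0308), np.float64(0.0416)], 'inner/outer ctr diff', array([ 0.0003, -0.0003]), 60)
slip side (array([ 0.545 , -0.0572]), 'r', [np.float64(0.0291), np.float64(0.0431)], 'inner/outer ctr diff', array([-0.0001, -0.0008]), 50)
flange top0 (array([0.6306, 0.2466]), 'r', [np.float64(0.0281), np.float64(0.0411)], 'inner/outer ctr diff', array([0.0025, 0.0054]), 48)
```

View pics/c7.png

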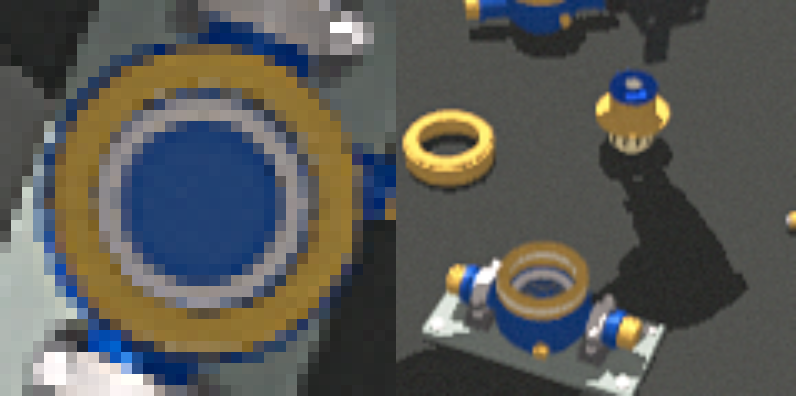

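The slip ring sits concentric on the neck (fit within 0.4 mm) and the insert still stands at (633,105) in the right panel. The gripper isn't visible there, so I'll check where it is.

Run:
```python
from h import *
print(proj('side',(.629,.243,.15)),proj('side',(.629,.243,.084)),proj('top',(.629,.243,.15)),proj('top',(.629,.243,.084)))
W=cloud('top',np.load('pics/top7.npy'));print(W[185:200:4,215:260:6,2].round(3))
W=cloud('side',np.load('pics/side7.npy'));print(W[110:160:6,315:350:6,2].round(3))
a=cv2.imread('pics/top7.png');b=cv2.imread('pics/side7.png')
cv2.imwrite('pics/c8.png',np.hstack([a[100:300,100:400],b[60:260,200:500]]))
```

```text
[330.6273181  129.49608069] [330.02184624 144.65043915] [229.10826297 191.11329224] [233.16693683 192.8998598 ]
[[ 0.545  0.526  0.462  0.081  0.045  0.26   0.258  0.256]
 [ 0.559  0.539  0.468  0.084  0.257  0.236  0.257  0.214]
 [ 0.568  0.553  0.498  0.249  0.233  0.046 -0.002  0.001]
 [ 0.58   0.562  0.515  0.087  0.084  0.044 -0.007  0.   ]]
[[-0.001 -0.001  0.2    0.244  0.242 -0.003]
 [ 0.045  0.048  0.226  0.254  0.257  0.254]
 [ 0.026  0.025  0.154  0.242  0.245  0.24 ]
 [-0.001 -0.001 -0.003  0.223  0.215 -0.001]
 [-0.004 -0.003 -0.003 -0.003  0.173 -0.004]
 [-0.001 -0.    -0.004 -0.006 -0.002 -0.001]
 [-0.003 -0.005  0.079  0.085 -0.002  0.   ]
 [-0.001  0.044  0.071  0.069  0.042 -0.002]
 [-0.006  0.04   0.042  0.042  0.044  0.   ]]
```

View pics/c8.png

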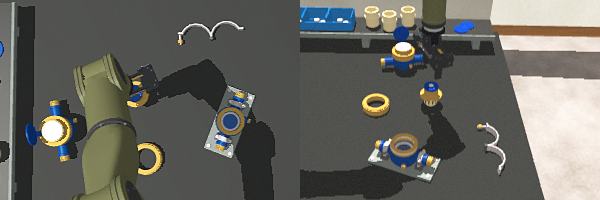

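The gripper is above the insert (side panel (435,50), insert (430,95)) and clear of the finished meter. Descending to the head.

Scaled: 0.1 m / 0.75 = 0.1333, 0.097 m / 0.75 = 0.1293.

Emit:
jog_arm(motion=[[[1,0.0004,-0.0007,0.04,0,0,0],[1,0.0004,-0.0007,0.08,0,0,0],[1,0.0004,-0.0007,0.1133,0,0,0],[1,0.0004,-0.0007,0.1293,0,0,0],[1,0.0004,-0.0007,0.1333,0,0,0],[1,0.0004,-0.0007,0.1333,0,0,0],[1,0.0004,-0.0007,0.1333,0,0,0]]])

```text
clock: 21.0
tool_pos: [0.6298, 0.2439, 0.0512]
eef_rot: [0.98, 0.197, 0.001, -0.0]
contact_force: [0.6, 0.4, -0.3]
opening: 1.002
finger_force: 0.0
```

```bash
python3 d.py 0.629 0.243 0.05
```

```text
t 21.0 pos [0.6298 0.2439 0.0512] y-axis [ 0.386 -0.922  0.   ] zax [ 2.4e-03  9.0e-04 -1.0e+00] open 1.002 F [ 0.6  0.4 -0.3] grip 0.0
tool delta [-0.0011  0.0005  0.0012]
```

Scaled: -0.0005 m / 0.75 = -0.0007.

Emit:
jog_arm(motion=[[[1,-0.0007,0,0.0007,0,0,0],[0.55,-0.0007,0,0.0007,0,0,0],[0.55,-0.0007,0,0.0007,0,0,0],[0.55,-0.0007,0,0.0007,0,0,0],[0.55,-0.0007,0,0.0007,0,0,0],[0.55,-0.0007,0,0.0007,0,0,0],[0.55,-0.0007,0,0.0007,0,0,0]]], force=55)

```text
clock: 21.7
tool_pos: [0.6282, 0.2435, 0.0493]
eef_rot: [0.98, 0.197, -0.0, -0.0]
contact_force: [0.5, -0.1, 0.4]
opening: 0.58
finger_force: 55.0
```

```bash
python3 d.py 0.629 0.243 0.05
```

```text
t 21.7 pos [0.6282 0.2435 0.0493] y-axis [ 0.387 -0.922 -0.   ] zax [-1.e-04  2.e-04 -1.e+00] open 0.58 F [ 0.5 -0.1  0.4] grip 54.98447723686695
tool delta [ 0.0005  0.0008 -0.0007]
```

Opening is 51 mm on the 52 mm head, so the insert is held. Lifting and carrying it.

Scaled: -0.135 m / 0.75 = -0.18, -0.125 m / 0.75 = -0.1667.

Emit:
jog_arm(motion=[[[0.5,0,0,-0.0267,0,0,0],[0.5,0,0,-0.0733,0,0,0],[0.5,0,0,-0.1267,0,0,0],[0.5,0,0,-0.1667,0,0,0],[0.5,0,0,-0.18,0,0,0],[0.5,0,0,-0.18,0,0,0],[0.5,0,0,-0.18,0,0,0]]])

```text
clock: 22.4
tool_pos: [0.6267, 0.2427, 0.182]
eef_rot: [0.98, 0.197, -0.002, 0.0]
contact_force: [-0.5, -0.1, -5.8]
opening: 0.58
finger_force: 55.0
```

```bash
python3 d.py 0.5413 -0.0508 0.184
```

```text
t 22.4 pos [0.6267 0.2427 0.182 ] y-axis [ 0.387 -0.922  0.   ] zax [-0.0041 -0.0018 -1.    ] open 0.58 F [-0.5 -0.1 -5.8] grip 54.9889207072556
tool delta [-0.1922  0.2377 -0.0012]
```

Scaled: 0.2378 m / 0.75 = 0.3171, 0.233 m / 0.75 = 0.3107.

Emit:
jog_arm(motion=[[[0.5,-0.02,0.024,0,0,0,0],[0.5,-0.0467,0.0573,0,0,0,0],[0.5,-0.08,0.0987,0,0,0,0],[0.5,-0.1133,0.1387,0,0,0,0],[0.5,-0.1467,0.18,0,0,0,0],[0.5,-0.18,0.2213,0,0,0,0],[0.5,-0.2133,0.2613,0,0,0,0],[0.5,-0.24,0.2947,0,0,0,0],[0.5,-0.2533,0.3107,0,0,0,0],[0.5,-0.2587,0.3171,0,0,0,0]]])

```text
clock: 23.4
tool_pos: [0.5399, -0.0528, 0.183]
eef_rot: [0.981, 0.196, -0.002, -0.0]
contact_force: [0.3, 0.4, -5.7]
opening: 0.581
finger_force: 55.0
```

Emit:
jog_arm(motion=[[[0.5,0,0,0,0,0,0],[0.5,0,0,0,0,0,0],[0.5,0,0,0,0,0,0],[0.5,0,0,0,0,0,0],[0.5,0,0,0,0,0,0],[0.5,0,0,0,0,0,0],[0.5,0,0,0,0,0,0]]])

```text
clock: 24.1
tool_pos: [0.5413, -0.0508, 0.1844]
eef_rot: [0.98, 0.197, 0.0, 0.0]
contact_force: [-1.0, 0.3, -6.3]
opening: 0.581
finger_force: 55.0
```

```bash
python3 d.py 0.5413 -0.0508 0.184
```

Run:
```python
from meas import *
for n in('top','side'):
    im,D=save(n,n+'9');W=cloud(n,D);hsv=cv2.cvtColor(im,cv2.COLOR_RGB2HSV)
    c=np.array([.5416,-.0505]);r=np.hypot(W[...,0]-c[0],W[...,1]-c[1])
    m=cv2.inRange(hsv,(15,60,50),(35,255,255)).astype(bool)&(W[...,2]>.16)&(W[...,2]<.2)&(r<.06);P=W[m];print(n,m.sum())
    if len(P)>8: print('z',np.percentile(P[:,2],[5,50,95]).round(4),'xy range',P.min(0).round(4),P.max(0).round(4))
```

```text
t 24.1 pos [ 0.5413 -0.0508  0.1844] y-axis [ 0.387 -0.922  0.   ] zax [ 1.e-04 -0.e+00 -1.e+00] open 0.581 F [-1.   0.3 -6.3] grip 54.99052098020911
tool delta [-0.     -0.      0.0004]
top 0
side 221
z [0.175  0.1792 0.1913] xy range [ 0.5048 -0.0962  0.1602] [ 0.585  -0.024   0.1996]
```

Aligned within 0.5 mm over the neck. From here, seat contact is expected at TCP z 0.1076 and home at 0.0993. Lowering in steps while watching the force.

Scaled: 0.04 m / 0.75 = 0.0533, 0.03 m / 0.75 = 0.04.

Emit:
jog_arm(motion=[[[0.5,0,0,0.02,0,0,0],[0.5,0,0,0.04,0,0,0],[0.5,0,0,0.0533,0,0,0],[0.5,0,0,0.0533,0,0,0],[0.5,0,0,0.0533,0,0,0],[0.5,0,0,0.0533,0,0,0]]])

```text
clock: 24.8
tool_pos: [0.5419, -0.051, 0.1449]
eef_rot: [0.98, 0.197, 0.001, 0.0]
contact_force: [0.3, -0.1, -4.7]
opening: 0.573
finger_force: 55.0
```

Emit:
jog_arm(motion=[[[0.5,0,0,0.0133,0,0,0],[0.5,0,0,0.0267,0,0,0],[0.5,0,0,0.0373,0,0,0],[0.5,0,0,0.044,0,0,0],[0.5,0,0,0.0453,0,0,0],[0.5,0,0,0.0453,0,0,0],[0.5,0,0,0.0453,0,0,0]]])

```text
clock: 25.5
tool_pos: [0.5415, -0.051, 0.1105]
eef_rot: [0.98, 0.197, 0.0, 0.0]
contact_force: [-0.5, -0.6, -4.9]
opening: 0.573
finger_force: 55.0
```

```bash
python3 d.py 0.5413 -0.0508 0.0993
```

```text
t 25.5 pos [ 0.5415 -0.051   0.1105] y-axis [ 0.386 -0.922  0.   ] zax [ 6.e-04 -1.e-04 -1.e+00] open 0.573 F [-0.5 -0.6 -4.9] grip 54.99061608687043
tool delta [-0.0001 -0.0003  0.0112]
```

Scaled: 0.006 m / 0.75 = 0.008, 0.004 m / 0.75 = 0.0053.

Emit:
jog_arm(motion=[[[0.5,0,0,0.0027,0,0,0],[0.5,0,0,0.0053,0,0,0],[0.5,0,0,0.008,0,0,0],[0.5,0,0,0.008,0,0,0]]], force=60)

```text
clock: 25.9
tool_pos: [0.5409, -0.051, 0.1047]
eef_rot: [0.98, 0.197, -0.0, 0.0]
contact_force: [-2.7, 1.4, 3.4]
opening: 0.575
finger_force: 60.0
```

Emit:
jog_arm(motion=[[[0.5,0,0,0.002,0,0,0],[0.5,0,0,0.004,0,0,0],[0.5,0,0,0.004,0,0,0]]])

```text
clock: 26.2
tool_pos: [0.5409, -0.051, 0.1017]
eef_rot: [0.98, 0.197, -0.0, 0.0]
contact_force: [-3.4, 0.7, 6.5]
opening: 0.58
finger_force: 60.0
```

```bash
python3 d.py 0.5413 -0.0508 0.0993
```

```text
t 26.2 pos [ 0.5409 -0.051   0.1017] y-axis [ 0.386 -0.922 -0.   ] zax [-5.e-04 -1.e-04 -1.e+00] open 0.58 F [-3.4  0.7  6.5] grip 59.991132002323866
tool delta [ 0.0005 -0.      0.0024]
```

Scaled: 0.002 m / 0.75 = 0.0027, -0.0004 m / 0.75 = -0.0005.

Emit:
jog_arm(motion=[[[0.5,-0.0005,0,0.0013,0,0,0],[0.5,-0.0005,0,0.0027,0,0,0],[0.5,-0.0005,0,0.0027,0,0,0]]])

```text
clock: 26.5
tool_pos: [0.5408, -0.0511, 0.1]
eef_rot: [0.98, 0.197, 0.0, 0.0]
contact_force: [-4.5, 1.2, 9.0]
opening: 0.576
finger_force: 60.0
```

Emit:
jog_arm(motion=[[[0.5,0,0,0.0008,0,0,0],[0.5,0,0,0.0008,0,0,0]]])

```text
clock: 26.7
tool_pos: [0.5408, -0.0511, 0.0995]
eef_rot: [0.98, 0.197, 0.0, 0.0]
contact_force: [-3.9, 1.2, 8.9]
opening: 0.579
finger_force: 60.0
```

Emit:
jog_arm(motion=[[[0.5,0,0,0.0005,0,0,0],[0.5,0,0,0.0005,0,0,0]]])

```text
clock: 26.9
tool_pos: [0.5408, -0.0511, 0.0994]
eef_rot: [0.98, 0.197, 0.0, 0.0]
contact_force: [-3.9, 1.4, 11.1]
opening: 0.581
finger_force: 60.0
```

```bash
python3 d.py 0.5413 -0.0508 0.0993
```

```text
t 26.9 pos [ 0.5408 -0.0511  0.0994] y-axis [ 0.387 -0.922  0.   ] zax [ 4.e-04 -0.e+00 -1.e+00] open 0.581 F [-3.9  1.4 11.1] grip 59.98266929760575
tool delta [ 0.0005 -0.0001  0.0001]
```

Force is starting to rise as the flange comes home. I'll press further in half-millimetre steps.

Scaled: 0.0005 m / 0.75 = 0.0007.

Emit:
jog_arm(motion=[[[0.5,0,0,0.0007,0,0,0],[0.5,0,0,0.0007,0,0,0]]])

```text
clock: 27.1
tool_pos: [0.5409, -0.051, 0.0993]
eef_rot: [0.98, 0.197, 0.0, 0.0]
contact_force: [-5.6, 0.3, 15.5]
opening: 0.579
finger_force: 60.0
```

Emit:
jog_arm(motion=[[[0.5,0,0,0.0007,0,0,0],[0.5,0,0,0.0007,0,0,0]]])

```text
clock: 27.3
tool_pos: [0.5408, -0.051, 0.0992]
eef_rot: [0.98, 0.197, 0.0, 0.0]
contact_force: [-7.0, 0.8, 19.2]
opening: 0.582
finger_force: 60.0
```

Emit:
jog_arm(motion=[[[0.5,0,0,0.0007,0,0,0],[0.5,0,0,0.0007,0,0,0]]])

```text
clock: 27.5
tool_pos: [0.5409, -0.051, 0.0992]
eef_rot: [0.98, 0.197, 0.001, 0.0]
contact_force: [-7.8, 1.6, 23.3]
opening: 0.578
finger_force: 60.0
```

Scaled: 0.0006 m / 0.75 = 0.0008, -0.0005 m / 0.75 = -0.0007.

Emit:
jog_arm(motion=[[[0.5,-0.0007,0,0.0008,0,0,0],[0.5,-0.0007,0,0.0008,0,0,0],[0.5,-0.0007,0,0.0008,0,0,0]]])

```text
clock: 27.8
tool_pos: [0.5408, -0.051, 0.0991]
eef_rot: [0.98, 0.197, 0.001, 0.0]
contact_force: [-8.7, 2.6, 28.0]
opening: 0.576
finger_force: 60.0
```

Run:
```python
from h import *
a,_=save('top','top10');b,D=save('side','side10')
cv2.imwrite('pics/c10.png',np.hstack([cv2.resize(a[180:260,290:370],(400,400)),cv2.resize(b[165:245,264:344],(400,400))])[...,::-1])
```

```text
(no output)
```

View pics/c10.png

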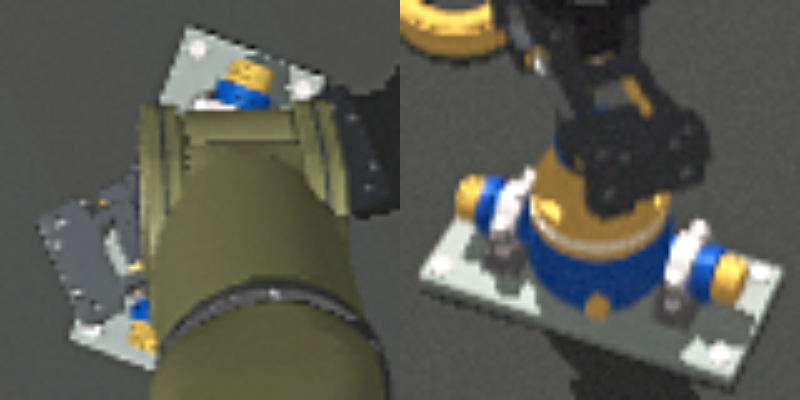

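The side panel shows the stack closed: an even white seal line at (600,245) between the rim and the brass above it, with no gap. The force rises steeply at TCP z 0.099, the expected home height, so the insert is home. Handing in.

```bash
python3 -c "
from plant import *
print(finish_job())"
```

```text
the job is handed in; nothing more can be done
None
```

I handed the job in at about 28 s with the arm still pressing the insert home at about 28 N: the seal, which I re-seated once because it first landed about 3 mm off, and the slip ring both measured within about 0.5 mm of centre, and nothing else on the bench was moved.

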